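# Find the full counter tin and park it in the rack

### The arm

A 7-joint arm with a two-finger parallel gripper is mounted at the origin on the work surface. World frame = base frame: x ahead of the robot, y to its left, z up, the work surface at z = 0. Lengths are in m, angles in rad, forces in N, time in s.
With the tool pointing down it reaches from about 0.425 to 0.825 m from the base axis. Payload 3.6 kg.
Tool frame: the origin (TCP) lies at the very end of the fingers, on their centre line; the grasp point (between the pads) lies 19 mm behind it (manip.grip_point_offset is the distance from the TCP to the grasp point, in m); x points along the fingers, y is the direction in which the jaws open and shut, and the axes are right-handed (so a half turn about x gives the same grasp; the last joint's range is limited). The gripper opens to 93 mm and grips with 3 to 60 N. Pads are 15 mm wide; open, the fingers measure 128 mm over their backs; the gripper's body (75 mm by 188 mm) begins 65 mm behind the grasp point.
Start: joints at [1.079, 0.615, -0.013, 1.423, 0.008, 1.103, -0.04], TCP at [0.292, -0.581, 0.219] pointing down, gripper open.
Joint ranges: [-3.12, 3.12], [-0.3, 2.06], [-1.34, 1.32], [0.26, 2.42], [-1.36, 4.5], [0.01, 1.98], [-2.84, 2.84]. Speed limits (rad/s): [2.79, 2.79, 3.14, 3.14, 3.14, 3.14, 3.14].

### API

Orientations are given as a rotation vector (axis times angle).
In Python, from workcell import manip, imaging gives the robot as it stands. The module is installed in compiled form; this text tells all that it offers.
- The arm moves only by the tool carry_out, never from a script. Its argument "steps" is a list of rows, each a list of 3 entries, a list of its own where there are three numbers: the shift along the world's x, y, z in units of 25 mm (1.0 is 25 mm), then the turn, a rotation vector about the world's x, y, z in units of 5 degrees (1.0 is 5 degrees), then the finger opening in mm, from 0 to 93. A call has 1 to 8 rows; each row shifts and turns the commanded pose from where the row before left it; what a row does not reach is not made up. A row lasts 1/8 s, in which the tool goes at most 62.5 mm and 10.7 degrees, less where a joint would pass 70% of its speed; a pose out of reach is approached as far as the arm can. A call is refused whole if a number of a shift passes 1 or a number of a turn 1, either way. A call with a gripper value outside its range is refused whole. The fingers move at their own pace and stop on an object; "squeeze" is the grip in N (left out, the last holds). Time passes only in rows, so rows that do not move let the fingers close. It gives the time, the measured TCP pose, the force and the opening at its end, in the units of the state.
- manip.get_state(): the state, without advancing time (a new reading comes with each control period).
- imaging.read_camera(name): name is "side" or "top" or "wrist"; returns a dict with "image" (420x560x3 uint8, red, green, blue), "fx", "fy", "cx", "cy" (pixels), "distortion" ([k1, k2, p1, p2, k3] as OpenCV has them; the pictures are not rectified), "rvec" (rotation vector, rad) and "tvec" (3), from world to camera coordinates, as OpenCV has them; the wrist camera has in their place "hand_eye" (4x4, takes a point from camera to tool coordinates, whose origin is the TCP and whose axes are the tool frame's). Camera axes: x right, y down, z forward; pixel columns grow to the right and rows downward; lengths in m; the calibration is good to about 2 mm. A picture is of the moment at which its call begins: read the wrist's pose just before it. There is no depth.
- manip.hand_in(): hands the job in, once; it reports no verdict.
The state is a dict: "time": time; "qpos": joint angles; "qd": joint speeds; "joint_efforts": joint torques, N m; "eef_pos": TCP position; "tcp_rot": TCP orientation; "wrist_force": force on the tool from outside, world axes, zero at the start; "ft_torque": the same for the moment, N m; "gripper_width": opening from 0.0 (shut) to 1.0 (fully open).
Only numpy, scipy, OpenCV 4.12 (cv2) and the standard library are available. Lean on these libraries where they do the work, as an engineer would, in place of code of your own. Each camera call takes 0.05 s, during which the arm holds its last target.

### The job

Three identical closed counter tins stand on the deck of the wooden counter rack, and only one is full of chips. Find the full, heavy one by nudging them, and push it upright, without lifting it, into a bay of the rack until it is home against the back wall, where its weight holds the sprung bed down. Leave the two light, empty tins standing about where they are, outside the bays, and leave everything else on the table alone.

Things in the scene. Friction and masses are not known exactly. Their poses are not given: they have to be found in the camera images.
- rack: fixed wooden rack: back wall 417 mm long, 60 high; four fins, 10 thick, tops 45 mm over the table, run 55 mm from it to the robot: three bays 125 wide, 135 apart. Tins stand on its deck, 14 mm over the table, 98 to 225 mm before the wall; from deck to wall lies the bed, flush with it. Origin: on the table, below the middle of the wall's front face. x points into the bays, y left, z up
- bay_left (a point): on the bed's level (14 mm over the table), foot of the back wall's front face at the middle of the left bay (+135 mm along the rack's y); a tin that is home there has its centre 45 mm in front (-x of the rack)
- bay_middle (a point): the same point of the middle bay
- bay_right (a point): the same point of the right bay (-135 mm along the rack's y)
- tin_a: one of three round metal tins that look the same, 90 mm in diameter, 60 high, shut, with a flat lid; one stands before each bay, its centre 140 to 165 mm in front of the back wall, at most 10 mm off the bay's middle. Origin: centre of the underside, z up. Any one of the three is the full one
- tin_b: another of the three tins, as tin_a. The full tin weighs 0.55 to 0.69 kg, the two empty ones 0.11 to 0.15 kg; contents do not shift. Pushed slowly along the deck, an empty tin resists with 1 to 3 N, the full one takes 6 to 12 N to start and keep moving
- tin_c: another of the three tins, as tin_a
- cup: white ceramic tea cup standing upside down beyond one end of the rack, 76 mm in diameter at the rim, 64 mm high; leave alone. Origin: centre of its underside (the rim)
- chips: stack of round blue plastic chips, 39 mm in diameter, 21 mm high, behind the rack; leave alone. Origin: centre of the underside
- pusher: chrome tile pusher bar lying behind the rack, 16 x 260 x 14 mm, long along its y; leave alone. Origin: centre of the underside
- wind_disc: wooden wind indicator disc, 68 mm in diameter, 15 mm high, beyond the other end of the rack; leave alone. Origin: centre of the underside
- bed (a joint): the bed, one flat board 97 x 417 mm that is the floor of all three bays. 0 = up, flush with the deck; 0.006 m = sunk 6 mm. A spring holds it up under an empty tin; it takes 3.0 to 3.6 N to sink, so it stays down under a full tin that rests wholly on it

How it is judged:
By the outcome, as a careful person would: the job done as asked, in the order asked, and still so for the second after the job is handed in, with the robot touching nothing.
It also fails if it takes over 58 s, if anything falls off the work surface, if the arm or the gripper's body presses on something with over 40 N, if the wrist force passes 120 N, or if a joint passes its speed limit or range.

## Working session

There is one attempt and no reset: what is moved stays moved. The work goes in short steps, Python scripts to look and compute and a tool call to move; the robot and the scene stay as the last step left them, time stands still between calls to the robot, and variables do not carry over. Pictures are saved under pics/ and viewed, and the job is handed in when it is done.

Besides the shell and the picture viewer there is one more tool, called in YAML: its name, and indented under it one key for each argument. carry_out: Moves the arm, as the interface text tells. Its arguments: {"type":"object","properties":{"steps":{"type":"array"},"squeeze":{"type":"number"}},"required":["steps"]}

```bash
mkdir -p pics; python3 - <<'E'
from workcell import manip, imaging
import cv2
print(manip.get_state())
for n in ("top","side"):
    d=imaging.read_camera(n); cv2.imwrite(f"pics/{n}0.png",d["image"][:,:,::-1])
    print({k:v for k,v in d.items() if k!="image"})
E
```

```text
{'time': 0.0, 'qpos': array([ 1.07847154,  0.6159235 , -0.01264267,  1.42487193,  0.00810689,
        1.10339915, -0.04042237]), 'qd': array([ 0.00145316,  0.00054974,  0.00146666,  0.00077401,  0.0021727 ,
       -0.00230402, -0.00084216]), 'joint_efforts': array([ 1.45656850e-04, -4.58941627e+01,  2.08766973e-01, -1.65744102e+01,
       -6.11408358e-02,  2.04246567e-02,  2.22400281e-04]), 'eef_pos': array([ 0.29162119, -0.58003326,  0.21748726]), 'tcp_rot': array([ 1.96246554,  0.46824783, -1.9637079 ]), 'wrist_force': array([-0.15416696,  0.22843229,  0.63460117]), 'ft_torque': array([ 0.03761177, -0.00768269, -0.02065948]), 'gripper_width': 1.0025136822826826}
{'fx': 456.12401499811625, 'fy': 456.12401499811625, 'cx': 275.26527035024606, 'cy': 207.4090523452991, 'distortion': array([-0.09441057,  0.        ,  0.        ,  0.        ,  0.        ]), 'rvec': array([ 2.18904534, -2.12923752,  0.18486363]), 'tvec': array([-0.01452403,  0.67853336,  0.82601708])}
{'fx': 409.87220668770783, 'fy': 409.87220668770783, 'cx': 286.872972584616, 'cy': 211.1515076725356, 'distortion': array([0.03584802, 0.        , 0.        , 0.        , 0.        ]), 'rvec': array([ 0.56285538, -2.47688303,  1.41384683]), 'tvec': array([0.60609703, 0.15892254, 0.71877322])}
```

View pics/top0.png

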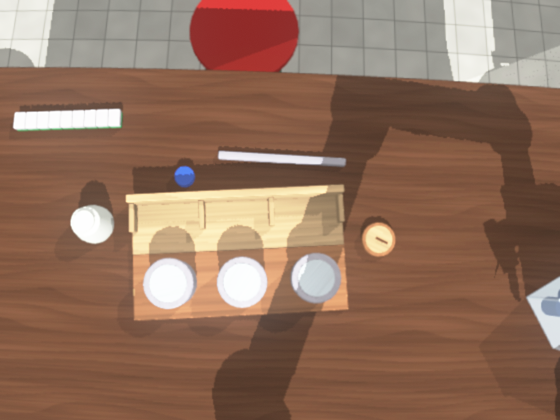

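View pics/side0.png

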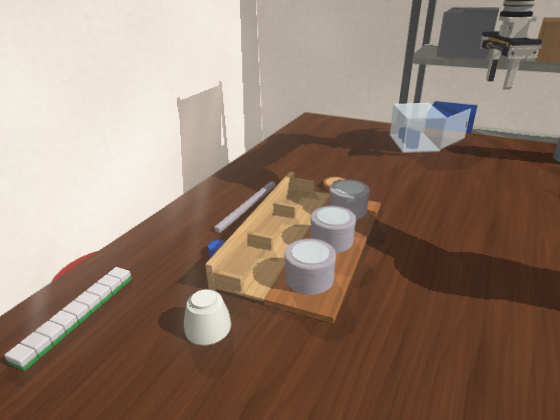

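The top view shows the tins at about (168,283), (242,282) and (316,278), with the wall running from (127,198) to (343,188). Next I'll measure them.

```bash
cat > h.py <<'E'
import numpy as np, cv2
from workcell import manip, imaging
def ray(d,uv,z):
    K=np.array([[d["fx"],0,d["cx"]],[0,d["fy"],d["cy"]],[0,0,1]])
    p=cv2.undistortPoints(np.array(uv,float).reshape(-1,1,2),K,d["distortion"]).reshape(-1,2)
    R=cv2.Rodrigues(d["rvec"])[0]; c=-R.T@d["tvec"]
    v=np.c_[p,np.ones(len(p))]@R
    return c+v*((z-c[2])/v[:,2])[:,None]
def proj(d,P):
    K=np.array([[d["fx"],0,d["cx"]],[0,d["fy"],d["cy"]],[0,0,1]])
    return cv2.projectPoints(np.array(P,float).reshape(-1,1,3),d["rvec"],d["tvec"],K,d["distortion"])[0].reshape(-1,2)
E
python3 - <<'E'
from h import *
d=imaging.read_camera("top"); im=d["image"]
c=im[175:330,115:365][:,:,::-1]
cv2.imwrite("pics/crop0.png",cv2.resize(c,None,fx=3.2,fy=3.2,interpolation=cv2.INTER_CUBIC))
hsv=cv2.cvtColor(im,cv2.COLOR_RGB2HSV)
m=((hsv[...,1]<70)&(hsv[...,2]>60)).astype(np.uint8)
m[:175]=0;m[330:]=0;m[:,:130]=0;m[:,350:]=0
m=cv2.morphologyEx(m,cv2.MORPH_OPEN,np.ones((3,3)))
for k in cv2.findContours(m,0,2)[0]:
    if cv2.contourArea(k)<300: continue
    (x,y),r=cv2.minEnclosingCircle(k); e=cv2.fitEllipse(k)
    p=ray(d,[(x,y),e[0],(e[0][0]+e[1][0]/2,e[0][1])],.074)
    print((x,y),r,e,p[:2].round(4),np.linalg.norm(p[2]-p[1]))
E
```

```text
(169.6570281982422, 282.9214782714844) 27.215938568115234 ((169.2541046142578, 282.6563415527344), (50.48088455200195, 53.601985931396484), 72.21453094482422) [[0.5304 0.1936 0.074 ]
 [0.5309 0.1944 0.074 ]] 0.046061909230720816
(241.55636596679688, 281.6091003417969) 25.991867065429688 ((241.57688903808594, 281.6076965332031), (50.07914352416992, 51.27771759033203), 5.943418502807617) [[0.5367 0.0628 0.074 ]
 [0.5367 0.0628 0.074 ]] 0.04560733277902398
(315.1676330566406, 277.4130859375) 25.743295669555664 ((315.1131286621094, 277.47882080078125), (50.015960693359375, 50.48426055908203), 68.098876953125) [[ 0.5477 -0.0715  0.074 ]
 [ 0.5476 -0.0714  0.074 ]] 0.04616698793244721
(212.0, 236.5) 20.304039001464844 ((210.68353271484375, 234.55813598632812), (17.833866119384766, 53.4286994934082), 37.94658660888672) [[0.6174 0.1201 0.074 ]
 [0.6209 0.1226 0.074 ]] 0.016433409718701785
(204.0, 194.5) 33.03417205810547 ((202.77276611328125, 194.76943969726562), (6.205784320831299, 71.36177825927734), 89.1434097290039) [[0.6954 0.1385 0.074 ]
 [0.6948 0.1408 0.074 ]] 0.005792180717621998
```

View pics/crop0.png

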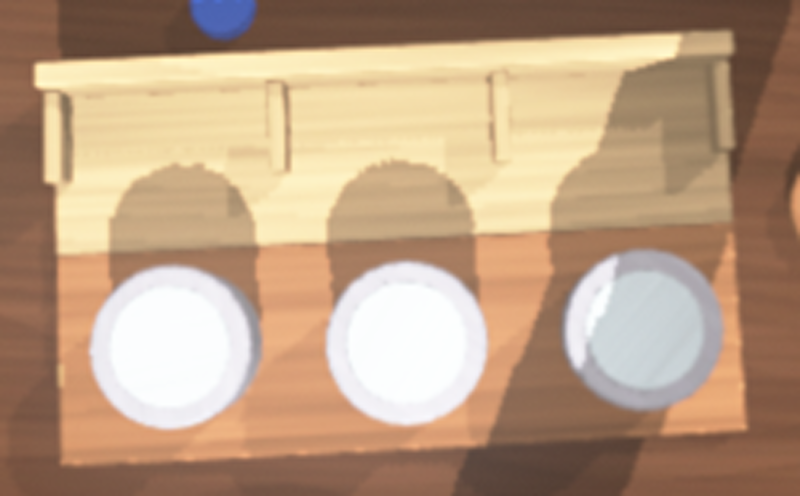

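```bash
python3 - <<'E'
from h import *
d=imaging.read_camera("top")
f=lambda L:[((x+.5)/3.2-.5+115,(y+.5)/3.2-.5+175) for x,y in L]
w=ray(d,f([(36,89),(733,55)]),.06)
k=ray(d,f([(61,465),(747,430),(57,255),(732,222)]),.014)
fin=ray(d,f([(56,183),(280,170),(500,160),(728,148)]),.045)
for n,a in(("wall",w),("deck",k),("fin",fin)): print(n,a.round(4).tolist(), [np.degrees(np.arctan2(*(a[i]-a[i+1])[:2])) for i in range(0,len(a)-1)])
print(np.linalg.norm(w[0]-w[1]),np.linalg.norm(k[0]-k[1]))
# fits
for name,a,off in(("wall",w,0),("front",k[:2],-.225),("seam",k[2:],-.098)):
    y=a[0]-a[1];y=y/np.linalg.norm(y);x=np.array([y[1],-y[0]])
    o=a[:,:2].mean(0)-off*x; print(name,np.degrees(np.arctan2(x[1],x[0])),o)
    for t in((.5307,.1955),(.5367,.0628),(.5476,-.0714)):
        q=np.array(t)-o; print("  ",q@x,q@y[:2])
E
```

```text
wall [[0.6781, 0.2883, 0.06], [0.7111, -0.1258, 0.06]] [np.float64(-4.558359469840285)]
deck [[0.4552, 0.2721, 0.014], [0.4872, -0.1442, 0.014], [0.582, 0.2821, 0.014], [0.6143, -0.1339, 0.014]] [np.float64(-4.402063381352889), np.float64(-167.46349529059984), np.float64(-4.434789447599106)]
fin [[0.6239, 0.2767, 0.045], [0.6358, 0.1428, 0.045], [0.6456, 0.0117, 0.045], [0.6568, -0.1257, 0.045]] [np.float64(-5.078916667935971), np.float64(-4.293947570968081), np.float64(-4.643519532923381)]
0.41537872460987024 0.4175447127994012
wall 4.558359469840285 [0.69458792 0.08122093]
   -0.15428725206733926 0.12694250483259673
   -0.15885249413858202 -0.005814598799679629
   -0.15865244711506074 -0.14045638273463937
front 4.402063381352889 [0.69554182 0.08122578]
   -0.155584421599593 0.12658953735342943
   -0.15978750150687937 -0.006179525757270287
   -0.15922016887157478 -0.14082026303125034
seam 4.434789447599106 [0.69586446 0.08170118]
   -0.15587053191845449 0.1262293493438523
   -0.16014944585178362 -0.006537291404308418
   -0.15965901707899266 -0.1411783307631117
```

```bash
cat >> h.py <<'E'
from scipy.spatial.transform import Rotation as Ro
TH=np.radians(4.45); O=np.array([.6953,.0813])
X=np.array([np.cos(TH),np.sin(TH)]); Y=np.array([-X[1],X[0]])
def w(a,b): return O+a*X+b*Y
def rk(p): q=np.array(p)[:2]-O; return np.array([q@X,q@Y])
E
python3 - <<'E'
from h import *
s=manip.get_state()
R=Ro.from_rotvec(s["tcp_rot"]); print(R.as_matrix().round(3))
for sg in(1,-1):
    Rt=np.c_[[0,0,-1],np.r_[sg*Y,0],np.cross([0,0,-1],np.r_[sg*Y,0])]
    r=(Ro.from_matrix(Rt)*R.inv()).as_rotvec(degrees=True); print(sg,r,r/5)
for n,a,b in(("R",-.222,-.1406),("M",-.222,-.006),("L",-.218,.1268)):
    p=w(a,b); print(n,p,(np.r_[p,.15]-s["eef_pos"])/.025)
E
```

```text
[[-0.001  0.449 -0.893]
 [ 0.001 -0.893 -0.449]
 [-1.    -0.002 -0.   ]]
1 [ 3.23560505e-02 -1.23880546e-01  1.57761983e+02] [ 6.47121010e-03 -2.47761091e-02  3.15523966e+01]
-1 [ -0.08884909  -0.02320627 -22.23796765] [-0.01776982 -0.00464125 -4.44759353]
R [ 0.48487826 -0.07610093] [ 7.72586992 20.16890762 -2.71652725]
M [0.47443477 0.05809331] [ 7.30813025 25.53667713 -2.71652725]
L [0.46811888 0.19080333] [ 7.05549467 30.84507795 -2.71652725]
```

carry_out:
  steps:
    - [[0.4,1,0],[0,0,-0.5],60]
    - [[0.4,1,0],[0,0,-0.5],60]
    - [[0.4,1,0],[0,0,-0.5],60]
    - [[0.4,1,0],[0,0,-0.5],60]
    - [[0.4,1,0],[0,0,-0.5],60]
    - [[0.4,1,0],[0,0,-0.5],60]
    - [[0.4,1,0],[0,0,-0.5],60]
    - [[0.4,1,0],[0,0,-0.5],60]

```text
time: 1.2
eef_pos: [0.3722, -0.3797, 0.2185]
tcp_rot: [2.162, 0.125, -2.162]
wrist_force: [0.7, 0.2, 0.3]
gripper_width: 0.646
```

carry_out:
  steps:
    - [[0.4,1,0],[0,0,-0.45],60]
    - [[0.4,1,0],[0,0,0],60]
    - [[0.4,1,0],[0,0,0],60]
    - [[0.4,1,0],[0,0,0],60]
    - [[0.4,1,0],[0,0,0],60]
    - [[0.4,1,0],[0,0,0],60]
    - [[0.4,1,0],[0,0,0],60]
    - [[0.4,1,0],[0,0,0],60]

```text
time: 2.2
eef_pos: [0.4521, -0.1798, 0.2186]
tcp_rot: [2.182, 0.085, -2.182]
wrist_force: [0.1, -0.1, -0.3]
gripper_width: 0.646
```

carry_out:
  steps:
    - [[0.3,1,0],[0,0,0],60]
    - [[0.3,1,0],[0,0,0],60]
    - [[0.3,1,0],[0,0,0],60]
    - [[0.3,1,0],[0,0,0],60]
    - [[0,0,0],[0,0,0],60]
    - [[0,0,0],[0,0,0],60]

```text
time: 2.95
eef_pos: [0.4815, -0.082, 0.2186]
tcp_rot: [2.182, 0.082, -2.183]
wrist_force: [-1.3, 0.0, 0.3]
gripper_width: 0.645
```

```bash
cat > st.py <<'E'
from h import *
s=manip.get_state(); p=s["eef_pos"]; f=s["wrist_force"]
print("t",s["time"],"tcp",p.round(4),"rack",rk(p).round(4),"F rack",np.round([f[:2]@X,f[:2]@Y,f[2]],2),"grip",round(s["gripper_width"]*93,1))
R=Ro.from_rotvec(s["tcp_rot"]).as_matrix(); print("yaw err",np.degrees(np.arctan2(R[:2,1]@X,-(R[:2,1]@Y))).round(2),"tilt",R[:2,0].round(4))
E
python3 st.py
```

```text
t 2.95 tcp [ 0.4815 -0.082   0.2186] rack [-0.2258 -0.1463] F rack [-1.25  0.14  0.32] grip 60.0
yaw err -0.09 tilt [-0.0005 -0.0009]
```

carry_out:
  steps:
    - [[0,0.22,-1],[0,0,0],60]
    - [[0,0,-1],[0,0,0],60]
    - [[0,0,-1],[0,0,0],60]
    - [[0,0,-1],[0,0,0],60]
    - [[0,0,-1],[0,0,0],60]
    - [[0,0,-1],[0,0,0],60]
    - [[0,0,-1],[0,0,0],60]
    - [[0,0,-0.7],[0,0,0],60]

```text
time: 3.95
eef_pos: [0.4813, -0.0773, 0.0251]
tcp_rot: [2.182, 0.08, -2.184]
wrist_force: [-0.7, 0.3, -0.3]
gripper_width: 0.646
```

carry_out:
  steps:
    - [[0.2,0.02,0],[0,0,0],60]
    - [[0.2,0.02,0],[0,0,0],60]
    - [[0.2,0.02,0],[0,0,0],60]
    - [[0,0,0],[0,0,0],60]

```text
time: 4.45
eef_pos: [0.4981, -0.0737, 0.0268]
tcp_rot: [2.184, 0.085, -2.179]
wrist_force: [-0.1, 0.3, 0.3]
gripper_width: 0.642
```

```bash
python3 st.py; python3 - <<'E'
from h import *
d=imaging.read_camera("wrist"); cv2.imwrite("pics/w1.png",d["image"][:,:,::-1])
d=imaging.read_camera("side"); cv2.imwrite("pics/s1.png",cv2.resize(d["image"][120:330,180:460,::-1],None,fx=2.8,fy=2.8))
E
```

```text
t 4.45 tcp [ 0.4981 -0.0737  0.0268] rack [-0.2087 -0.1392] F rack [-0.07  0.27  0.26] grip 59.7
yaw err 0.0 tilt [ 0.0022 -0.0001]
```

View pics/w1.png

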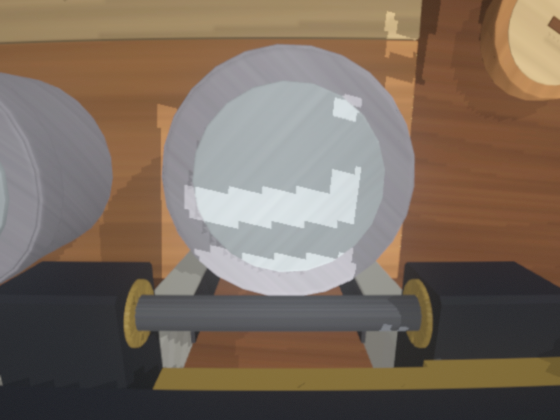

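View pics/s1.png

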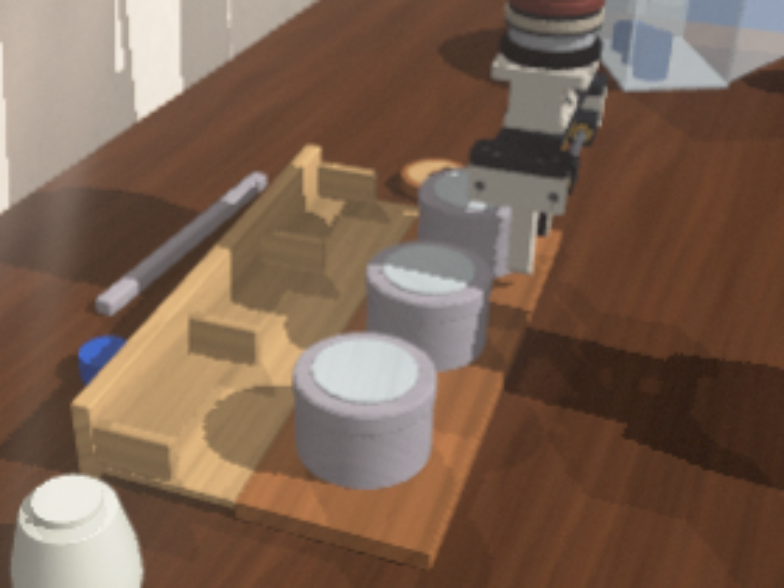

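The wrist view shows the right tin at (288,172), centred between the fingers at roughly x=170 and x=380, with contact close. I'll nudge it in small steps.

carry_out:
  steps:
    - [[0.06,0.005,0],[0,0,0],60]
    - [[0.06,0.005,0],[0,0,0],60]
    - [[0.06,0.005,0],[0,0,0],60]

```text
time: 4.92
eef_pos: [0.5015, -0.0733, 0.0261]
tcp_rot: [2.182, 0.085, -2.182]
wrist_force: [-0.0, 0.5, -0.2]
gripper_width: 0.645
```

carry_out:
  steps:
    - [[0.06,0.005,0],[0,0,0],60]
    - [[0.06,0.005,0],[0,0,0],60]

```text
time: 5.18
eef_pos: [0.5028, -0.0734, 0.0259]
tcp_rot: [2.178, 0.084, -2.186]
wrist_force: [-2.8, -1.4, 1.5]
gripper_width: 0.648
```

carry_out:
  steps:
    - [[0.06,0.005,0],[0,0,0],60]
    - [[0.06,0.005,0],[0,0,0],60]

```text
time: 5.42
eef_pos: [0.5068, -0.0734, 0.0259]
tcp_rot: [2.181, 0.083, -2.184]
wrist_force: [-2.3, -1.9, -1.3]
gripper_width: 0.649
```

```bash
cat > tins.py <<'E'
from h import *
import sys
d=imaging.read_camera("top"); im=d["image"]
cv2.imwrite(f"pics/{sys.argv[1]}.png",cv2.resize(im[150:350,100:380,::-1],None,fx=2.8,fy=2.8))
hsv=cv2.cvtColor(im,cv2.COLOR_RGB2HSV)
m=((hsv[...,1]<70)&(hsv[...,2]>60)).astype(np.uint8)
m[:175]=0;m[330:]=0;m[:,:130]=0;m[:,350:]=0
m=cv2.morphologyEx(m,cv2.MORPH_OPEN,np.ones((3,3)))
for k in cv2.findContours(m,0,2)[0]:
    if cv2.contourArea(k)<600: continue
    (x,y),r=cv2.minEnclosingCircle(k); print((round(x,1),round(y,1)),r,rk(ray(d,[(x,y)],.074)[0]).round(4))
E
python3 st.py; python3 tins.py t2
```

```text
t 5.425 tcp [ 0.5068 -0.0734  0.0259] rack [-0.2    -0.1396] F rack [-2.43 -1.74 -1.26] grip 60.4
yaw err -0.06 tilt [-0.0013 -0.0005]
(169.5, 282.6) 27.25532341003418 [-0.1551  0.1251]
(278.0, 278.5) 61.73542022705078 [-0.1573 -0.0727]
```

View pics/t2.png

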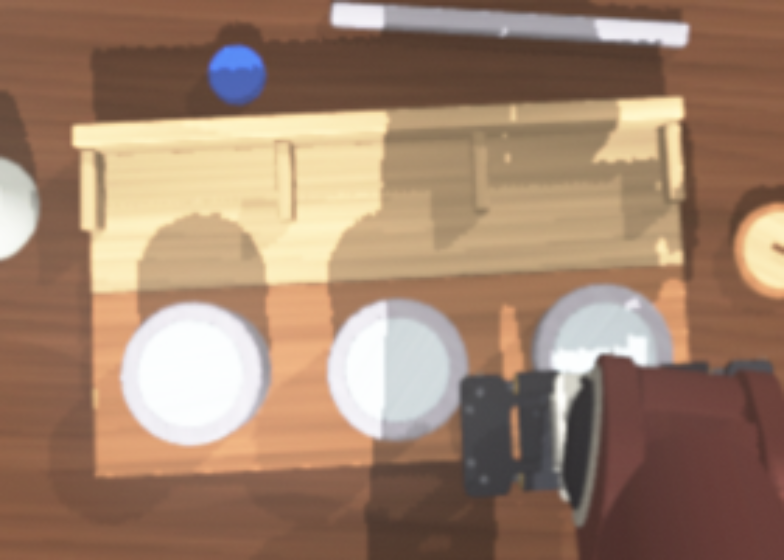

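carry_out:
  steps:
    - [[0.06,0.005,0],[0,0,0],60]

```text
time: 5.6
eef_pos: [0.5091, -0.073, 0.026]
tcp_rot: [2.182, 0.084, -2.182]
wrist_force: [-1.5, -2.3, -0.7]
gripper_width: 0.645
```

carry_out:
  steps:
    - [[0.06,0.005,0],[0,0,0],60]

```text
time: 5.72
eef_pos: [0.5108, -0.0726, 0.026]
tcp_rot: [2.182, 0.085, -2.181]
wrist_force: [-2.1, -1.9, -1.3]
gripper_width: 0.643
```

carry_out:
  steps:
    - [[0,0,0],[0,0,0],60]

```text
time: 5.85
eef_pos: [0.511, -0.0726, 0.0261]
tcp_rot: [2.183, 0.085, -2.181]
wrist_force: [-1.1, -1.4, -2.3]
gripper_width: 0.647
```

```bash
python3 st.py; python3 - <<'E'
from h import *
d=imaging.read_camera("wrist"); cv2.imwrite("pics/w2.png",d["image"][:,:,::-1])
E
```

```text
t 5.85 tcp [ 0.511  -0.0726  0.0261] rack [-0.1956 -0.1391] F rack [-1.17 -1.35 -2.3 ] grip 60.2
yaw err 0.01 tilt [ 0.001 -0.   ]
```

View pics/w2.png

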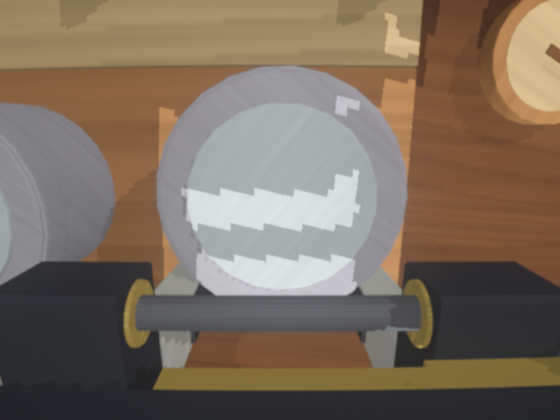

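The right tin slid about 5 mm at a steady 2 N or so, so it is empty. I'll back off and go to the middle tin.

carry_out:
  steps:
    - [[-1,-0.08,0],[0,0,0],60]
    - [[-0.13,0,0],[0,0,0],60]
    - [[-0.07,0.88,0],[0,0,0],60]
    - [[-0.07,0.88,0],[0,0,0],60]
    - [[-0.07,0.88,0],[0,0,0],60]
    - [[-0.07,0.88,0],[0,0,0],60]
    - [[-0.07,0.88,0],[0,0,0],60]
    - [[-0.07,0.88,0],[0,0,0],60]

```text
time: 6.9
eef_pos: [0.4738, 0.0594, 0.0266]
tcp_rot: [2.186, 0.087, -2.178]
wrist_force: [-0.2, 0.4, -0.2]
gripper_width: 0.646
```

carry_out:
  steps:
    - [[0.2,0.016,0],[0,0,0],60]
    - [[0.2,0.016,0],[0,0,0],60]
    - [[0.2,0.016,0],[0,0,0],60]

```text
time: 7.28
eef_pos: [0.4878, 0.0574, 0.0263]
tcp_rot: [2.184, 0.082, -2.181]
wrist_force: [0.1, -0.3, -0.3]
gripper_width: 0.65
```

```bash
python3 st.py; python3 - <<'E'
from h import *
d=imaging.read_camera("wrist"); cv2.imwrite("pics/w3.png",d["image"][:,:,::-1])
E
```

```text
t 7.275 tcp [0.4878 0.0574 0.0263] rack [-0.2087 -0.0077] F rack [ 0.09 -0.35 -0.29] grip 60.5
yaw err -0.12 tilt [ 0.0011 -0.0005]
```

View pics/w3.png

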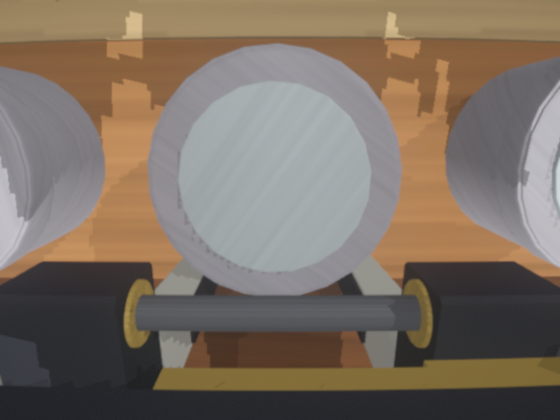

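The middle tin sits at (275,172), centred between the fingers (about 278). Same slow nudge here.

carry_out:
  steps:
    - [[0.06,0.005,0],[0,0,0],60]
    - [[0.06,0.005,0],[0,0,0],60]
    - [[0.06,0.005,0],[0,0,0],60]
    - [[0.06,0.005,0],[0,0,0],60]

```text
time: 7.82
eef_pos: [0.4927, 0.0591, 0.0261]
tcp_rot: [2.182, 0.085, -2.182]
wrist_force: [0.1, 0.2, 0.1]
gripper_width: 0.643
```

carry_out:
  steps:
    - [[0.06,0.005,0],[0,0,0],60]
    - [[0.06,0.005,0],[0,0,0],60]

```text
time: 8.07
eef_pos: [0.4956, 0.0594, 0.0261]
tcp_rot: [2.182, 0.085, -2.182]
wrist_force: [-0.6, 0.2, 1.0]
gripper_width: 0.641
```

carry_out:
  steps:
    - [[0.06,0.005,0],[0,0,0],60]

```text
time: 8.2
eef_pos: [0.4965, 0.0594, 0.026]
tcp_rot: [2.18, 0.084, -2.184]
wrist_force: [-1.6, 0.7, 0.2]
gripper_width: 0.647
```

carry_out:
  steps:
    - [[0.06,0.005,0],[0,0,0],60]

```text
time: 8.32
eef_pos: [0.4983, 0.0596, 0.0261]
tcp_rot: [2.181, 0.085, -2.183]
wrist_force: [-0.1, 0.3, -0.5]
gripper_width: 0.643
```

carry_out:
  steps:
    - [[0.06,0.005,0],[0,0,0],60]

```text
time: 8.45
eef_pos: [0.5002, 0.0598, 0.0261]
tcp_rot: [2.182, 0.085, -2.182]
wrist_force: [-0.4, -0.3, -0.7]
gripper_width: 0.645
```

carry_out:
  steps:
    - [[0.06,0.005,0],[0,0,0],60]

```text
time: 8.57
eef_pos: [0.5018, 0.0599, 0.0261]
tcp_rot: [2.182, 0.085, -2.182]
wrist_force: [-0.8, -0.7, -0.6]
gripper_width: 0.647
```

```bash
python3 st.py; python3 - <<'E'
from h import *
d=imaging.read_camera("wrist"); cv2.imwrite("pics/w4.png",d["image"][:,:,::-1])
E
```

```text
t 8.575 tcp [0.5018 0.0599 0.0261] rack [-0.1945 -0.0063] F rack [-0.83 -0.67 -0.62] grip 60.2
yaw err -0.01 tilt [0.0001 0.0001]
```

View pics/w4.png

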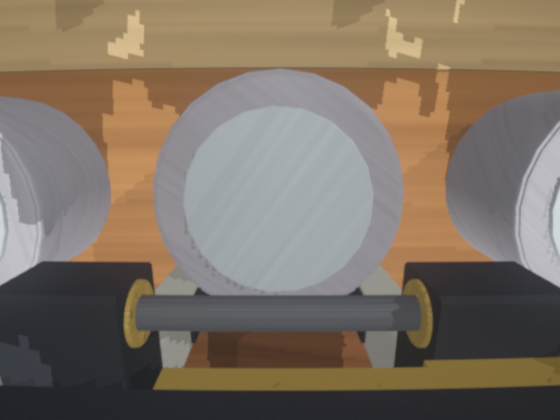

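The middle tin is also empty: it slid about 5 mm at roughly 1 N. That leaves the left tin, so I'll test it next.

carry_out:
  steps:
    - [[-1,-0.08,0],[0,0,0],60]
    - [[-0.13,0,0],[0,0,0],60]
    - [[-0.07,0.88,0],[0,0,0],60]
    - [[-0.07,0.88,0],[0,0,0],60]
    - [[-0.07,0.88,0],[0,0,0],60]
    - [[-0.07,0.88,0],[0,0,0],60]
    - [[-0.07,0.88,0],[0,0,0],60]
    - [[-0.07,0.88,0],[0,0,0],60]

```text
time: 9.62
eef_pos: [0.4644, 0.1912, 0.0263]
tcp_rot: [2.185, 0.086, -2.18]
wrist_force: [0.0, 0.4, 0.1]
gripper_width: 0.645
```

carry_out:
  steps:
    - [[0.2,0.016,0],[0,0,0],60]
    - [[0.2,0.016,0],[0,0,0],60]
    - [[0.2,0.016,0],[0,0,0],60]

```text
time: 10.0
eef_pos: [0.479, 0.1896, 0.0262]
tcp_rot: [2.183, 0.081, -2.182]
wrist_force: [0.1, -0.8, 0.4]
gripper_width: 0.645
```

```bash
python3 st.py; python3 - <<'E'
from h import *
d=imaging.read_camera("wrist"); cv2.imwrite("pics/w5.png",d["image"][:,:,::-1])
E
```

```text
t 10.0 tcp [0.479  0.1896 0.0262] rack [-0.2072  0.1248] F rack [ 0.03 -0.81  0.41] grip 60.0
yaw err -0.14 tilt [ 0.0006 -0.0007]
```

View pics/w5.png

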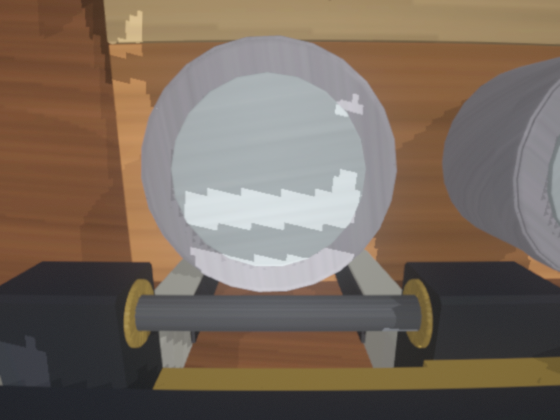

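The left tin is at (269,165), about 3 mm left of the finger centre. I'll correct that and nudge.

carry_out:
  steps:
    - [[0.1,0.12,0],[0,0,0],60]
    - [[0.1,0.01,0],[0,0,0],60]
    - [[0.1,0.01,0],[0,0,0],60]
    - [[0.06,0.005,0],[0,0,0],60]
    - [[0.06,0.005,0],[0,0,0],60]

```text
time: 10.68
eef_pos: [0.4883, 0.1947, 0.0261]
tcp_rot: [2.181, 0.084, -2.182]
wrist_force: [-0.9, -0.1, 0.8]
gripper_width: 0.647
```

carry_out:
  steps:
    - [[0.06,0.005,0],[0,0,0],60]
    - [[0.06,0.005,0],[0,0,0],60]

```text
time: 10.92
eef_pos: [0.4911, 0.1948, 0.0261]
tcp_rot: [2.181, 0.084, -2.183]
wrist_force: [-0.3, -0.0, 1.0]
gripper_width: 0.65
```

carry_out:
  steps:
    - [[0.06,0.005,0],[0,0,0],60]
    - [[0.06,0.005,0],[0,0,0],60]

```text
time: 11.18
eef_pos: [0.4945, 0.1954, 0.0261]
tcp_rot: [2.182, 0.085, -2.182]
wrist_force: [-1.1, 0.6, -0.5]
gripper_width: 0.645
```

```bash
python3 st.py
```

```text
t 11.175 tcp [0.4945 0.1954 0.0261] rack [-0.1914  0.1293] F rack [-1.08  0.64 -0.51] grip 60.0
yaw err -0.0 tilt [-0.0001  0.0001]
```

```bash
python3 - <<'E'
from h import *
d=imaging.read_camera("wrist"); cv2.imwrite("pics/w6.png",d["image"][:,:,::-1])
E
```

```text
(no output)
```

View pics/w6.png

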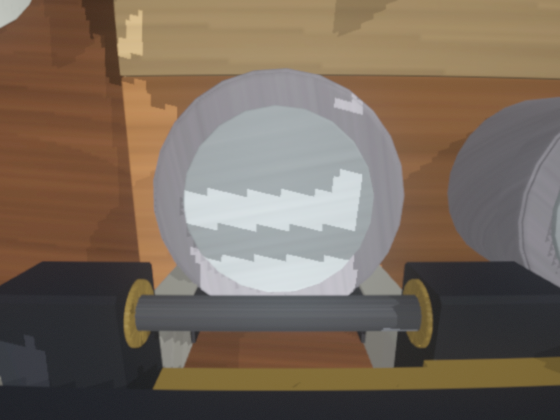

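The left tin also slid about 6 mm at roughly 1 N, while the right one read about 3 N. Those disagree with my elimination, so I'll back off and measure all three positions from the top before deciding.

carry_out:
  steps:
    - [[-1,-0.08,0],[0,0,0],60]
    - [[-0.3,0,0.5],[0,0,0],60]
    - [[0,0,1],[0,0,0],60]
    - [[0,-0.5,1],[0,0,0],60]
    - [[-0.5,-1,1],[0,0,0],60]
    - [[-0.5,-1,1],[0,0,0],60]
    - [[0,-1,1],[0,0,0],60]
    - [[0,-1,1],[0,0,0],60]

```text
time: 12.22
eef_pos: [0.4378, 0.0801, 0.1907]
tcp_rot: [2.186, 0.085, -2.179]
wrist_force: [0.8, 0.4, -0.1]
gripper_width: 0.644
```

```bash
python3 st.py; python3 tins.py t3
```

```text
t 12.225 tcp [0.4378 0.0801 0.1907] rack [-0.2569  0.0187] F rack [ 0.88  0.33 -0.1 ] grip 59.9
yaw err -0.01 tilt [0.0031 0.0006]
(168.8, 279.3) 27.226205825805664 [-0.1491  0.1262]
(241.6, 277.9) 25.81926727294922 [-0.1529 -0.0065]
(313.8, 274.2) 25.89374542236328 [-0.1531 -0.1387]
```

View pics/t3.png

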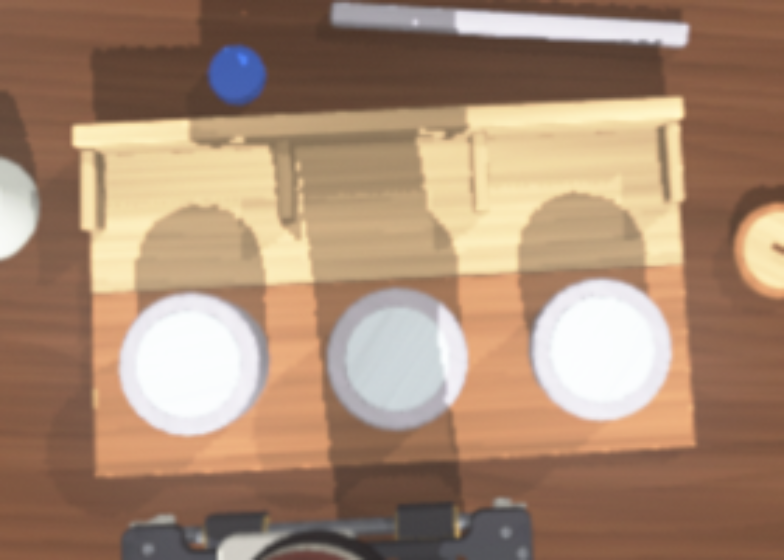

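carry_out:
  steps:
    - [[0.27,-0.885,-0.94],[0,0,0],60]
    - [[0.27,-0.885,-0.94],[0,0,0],60]
    - [[0.27,-0.885,-0.94],[0,0,0],60]
    - [[0.27,-0.885,-0.94],[0,0,0],60]
    - [[0.27,-0.885,-0.94],[0,0,0],60]
    - [[0.27,-0.885,-0.94],[0,0,0],60]
    - [[0.27,-0.885,-0.94],[0,0,0],60]
    - [[0,0,0],[0,0,0],60]

```text
time: 13.28
eef_pos: [0.4843, -0.0757, 0.0232]
tcp_rot: [2.182, 0.08, -2.185]
wrist_force: [-0.5, -0.2, 0.0]
gripper_width: 0.644
```

```bash
python3 st.py
```

```text
t 13.275 tcp [ 0.4843 -0.0757  0.0232] rack [-0.2226 -0.1401] F rack [-0.52 -0.17  0.03] grip 59.9
yaw err -0.22 tilt [-0.0012 -0.0007]
```

carry_out:
  steps:
    - [[0.3,0.024,0.08],[0,0,0],60]
    - [[0.3,0.024,0],[0,0,0],60]
    - [[0.3,0.024,0],[0,0,0],60]
    - [[0.1,0.008,0],[0,0,0],60]
    - [[0.08,0.006,0],[0,0,0],60]

```text
time: 13.9
eef_pos: [0.5104, -0.0719, 0.0261]
tcp_rot: [2.18, 0.085, -2.184]
wrist_force: [-1.9, -0.4, 1.6]
gripper_width: 0.646
```

carry_out:
  steps:
    - [[0.08,0.006,0],[0,0,0],60]

```text
time: 14.02
eef_pos: [0.5111, -0.0722, 0.0258]
tcp_rot: [2.178, 0.083, -2.187]
wrist_force: [-3.4, -0.3, 2.1]
gripper_width: 0.647
```

carry_out:
  steps:
    - [[0.08,0.006,0],[0,0,0],60]

```text
time: 14.15
eef_pos: [0.5136, -0.0723, 0.0259]
tcp_rot: [2.179, 0.083, -2.186]
wrist_force: [-2.8, -2.2, -0.4]
gripper_width: 0.646
```

carry_out:
  steps:
    - [[0.08,0.006,0],[0,0,0],60]

```text
time: 14.28
eef_pos: [0.5167, -0.0718, 0.0259]
tcp_rot: [2.181, 0.084, -2.183]
wrist_force: [-2.4, -2.0, -1.3]
gripper_width: 0.646
```

```bash
python3 st.py
```

```text
t 14.275 tcp [ 0.5167 -0.0718  0.0259] rack [-0.19   -0.1388] F rack [-2.52 -1.77 -1.32] grip 60.1
yaw err -0.04 tilt [-0.0011 -0.0002]
```

carry_out:
  steps:
    - [[0.08,0.006,0],[0,0,0],60]

```text
time: 14.4
eef_pos: [0.5187, -0.0712, 0.0259]
tcp_rot: [2.18, 0.085, -2.183]
wrist_force: [-3.5, -0.6, -0.3]
gripper_width: 0.643
```

carry_out:
  steps:
    - [[0.08,0.006,0],[0,0,0],60]

```text
time: 14.52
eef_pos: [0.521, -0.0708, 0.026]
tcp_rot: [2.181, 0.086, -2.183]
wrist_force: [-2.1, -0.9, -0.6]
gripper_width: 0.646
```

```bash
python3 st.py;  python3 - <<'E'
from h import *
s=manip.get_state(); print(s["ft_torque"],s["joint_efforts"])
d=imaging.read_camera("wrist"); cv2.imwrite("pics/w7.png",d["image"][:,:,::-1])
s=manip.get_state(); print(s["wrist_force"])
E
```

```text
t 14.525 tcp [ 0.521  -0.0708  0.026 ] rack [-0.1855 -0.1381] F rack [-2.18 -0.76 -0.63] grip 60.0
yaw err 0.02 tilt [-0.0007  0.0005]
[-0.06930897  0.6006501  -0.0202441 ] [-3.64686996e-01 -4.24717999e+01  8.60076863e-01 -1.03182596e+01
 -1.25897359e-01 -8.39655809e-01  2.00835010e-02]
[-2.09805074 -0.1193059  -2.12954324]
```

View pics/w7.png

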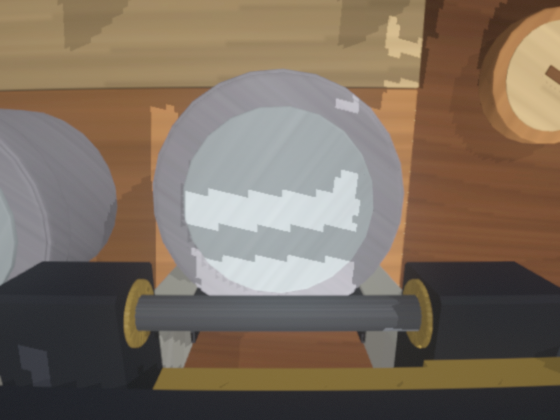

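Right reads 2 to 3.5 N and left and middle about 1 N, so right is the odd one, but no reading reaches 6 N. Before committing, I'll hook the left tin back towards its start. That both restores it and measures it properly.

carry_out:
  steps:
    - [[-1,-0.08,0],[0,0,0],60]
    - [[-0.4,-0.02,0.5],[0,0,0],60]
    - [[0,0,1],[0,0,0],60]
    - [[0,0,1],[0,0,0],60]
    - [[0,0,1],[0,0,0],60]
    - [[0.43,0.92,0.5],[0,0,0],60]
    - [[0.43,0.92,0],[0,0,0],60]
    - [[0.43,0.92,0],[0,0,0],60]

```text
time: 15.58
eef_pos: [0.521, -0.0033, 0.1281]
tcp_rot: [2.188, 0.086, -2.175]
wrist_force: [-0.1, -0.3, -0.4]
gripper_width: 0.647
```

carry_out:
  steps:
    - [[0.43,0.92,0],[0,0,0],60]
    - [[0.43,0.92,0],[0,0,0],60]
    - [[0.43,0.92,0],[0,0,0],60]
    - [[0.43,0.92,0],[0,0,0],60]
    - [[0.43,0.92,0],[0,0,0],60]
    - [[0.43,0.92,0],[0,0,0],60]
    - [[0.43,0.92,0],[0,0,0],60]
    - [[0.43,0.92,0],[0,0,0],60]

```text
time: 16.58
eef_pos: [0.6063, 0.1813, 0.1279]
tcp_rot: [2.187, 0.088, -2.177]
wrist_force: [0.2, -0.1, -0.0]
gripper_width: 0.645
```

carry_out:
  steps:
    - [[0.43,0.92,0],[0,0,0],60]
    - [[0,0,0],[0,0,0],60]

```text
time: 16.82
eef_pos: [0.6162, 0.2061, 0.1273]
tcp_rot: [2.185, 0.093, -2.177]
wrist_force: [-0.4, -0.5, 0.2]
gripper_width: 0.646
```

```bash
python3 st.py;  python3 - <<'E'
from h import *
d=imaging.read_camera("wrist"); cv2.imwrite("pics/w8.png",d["image"][:,:,::-1])
E
```

```text
t 16.825 tcp [0.6162 0.2061 0.1273] rack [-0.0692  0.1305] F rack [-0.47 -0.45  0.17] grip 60.1
yaw err 0.25 tilt [0.0034 0.0034]
```

View pics/w8.png

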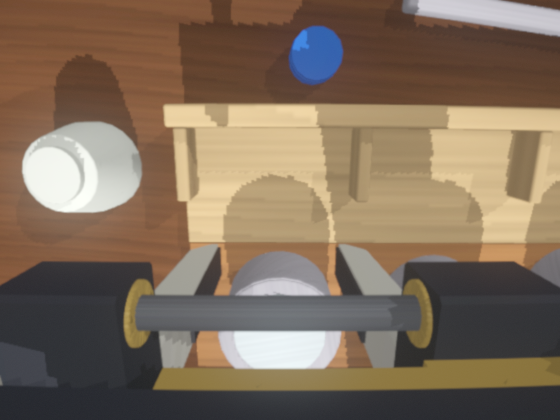

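The left tin is behind the fingers, centred at about x=281. I'll descend in front of the bay and pull back.

carry_out:
  steps:
    - [[0,-0.14,-1],[0,0,0],60]
    - [[0,0,-1],[0,0,0],60]
    - [[0,0,-1],[0,0,0],60]
    - [[0,0,-1],[0,0,0],60]
    - [[-0.4,-0.03,0],[0,0,0],60]
    - [[-0.4,-0.03,0],[0,0,0],60]
    - [[-0.4,-0.03,0],[0,0,0],60]
    - [[-0.1,-0.01,0],[0,0,0],60]

```text
time: 17.88
eef_pos: [0.5824, 0.1966, 0.0273]
tcp_rot: [2.183, 0.086, -2.181]
wrist_force: [0.8, 0.7, 0.9]
gripper_width: 0.647
```

```bash
python3 st.py
```

```text
t 17.875 tcp [0.5824 0.1966 0.0273] rack [-0.1037  0.1238] F rack [0.88 0.66 0.94] grip 60.1
yaw err 0.01 tilt [0.0013 0.0008]
```

carry_out:
  steps:
    - [[-0.08,-0.006,0],[0,0,0],60]
    - [[-0.08,-0.006,0],[0,0,0],60]

```text
time: 18.12
eef_pos: [0.5796, 0.1964, 0.0267]
tcp_rot: [2.185, 0.085, -2.18]
wrist_force: [1.0, 0.9, -0.2]
gripper_width: 0.648
```

carry_out:
  steps:
    - [[-0.08,-0.006,0],[0,0,0],60]

```text
time: 18.25
eef_pos: [0.5771, 0.1961, 0.0263]
tcp_rot: [2.183, 0.085, -2.181]
wrist_force: [1.1, 1.6, 0.7]
gripper_width: 0.644
```

carry_out:
  steps:
    - [[-0.08,-0.006,0],[0,0,0],60]

```text
time: 18.38
eef_pos: [0.5748, 0.1958, 0.0261]
tcp_rot: [2.182, 0.085, -2.182]
wrist_force: [1.3, 0.9, -0.1]
gripper_width: 0.646
```

carry_out:
  steps:
    - [[-0.08,-0.006,0],[0,0,0],60]

```text
time: 18.5
eef_pos: [0.5726, 0.1956, 0.0261]
tcp_rot: [2.182, 0.085, -2.182]
wrist_force: [0.6, 0.1, 1.4]
gripper_width: 0.645
```

```bash
python3 st.py
```

```text
t 18.5 tcp [0.5726 0.1956 0.0261] rack [-0.1134  0.1235] F rack [0.58 0.01 1.36] grip 60.0
yaw err -0.01 tilt [0.0001 0.0001]
```

Left is confirmed empty at about 1 N and is back near its start. I'll do the same for the middle tin.

carry_out:
  steps:
    - [[1,0.08,0],[0,0,0],60]
    - [[0.33,0.03,0],[0,0,0],60]
    - [[0.067,-0.86,0],[0,0,0],60]
    - [[0.067,-0.86,0],[0,0,0],60]
    - [[0.067,-0.86,0],[0,0,0],60]
    - [[0.067,-0.86,0],[0,0,0],60]
    - [[0.067,-0.86,0],[0,0,0],60]
    - [[0.067,-0.86,0],[0,0,0],60]

```text
time: 19.5
eef_pos: [0.6161, 0.0677, 0.0262]
tcp_rot: [2.182, 0.084, -2.182]
wrist_force: [0.1, -0.2, 0.2]
gripper_width: 0.642
```

```bash
python3 st.py
```

```text
t 19.5 tcp [0.6161 0.0677 0.0262] rack [-0.08   -0.0074] F rack [ 0.04 -0.25  0.18] grip 59.7
yaw err -0.02 tilt [0.0001 0.0001]
```

carry_out:
  steps:
    - [[-0.4,-0.03,0],[0,0,0],60]
    - [[-0.4,-0.03,0],[0,0,0],60]
    - [[-0.3,-0.03,0],[0,0,0],60]
    - [[-0.1,-0.01,0],[0,0,0],60]

```text
time: 20.0
eef_pos: [0.5854, 0.068, 0.0263]
tcp_rot: [2.181, 0.087, -2.181]
wrist_force: [0.9, 0.6, -0.0]
gripper_width: 0.645
```

```bash
python3 st.py
```

```text
t 20.0 tcp [0.5854 0.068  0.0263] rack [-0.1106 -0.0048] F rack [ 0.98  0.52 -0.03] grip 59.9
yaw err 0.09 tilt [0.0001 0.0006]
```

carry_out:
  steps:
    - [[-0.08,-0.006,0],[0,0,0],60]
    - [[-0.08,-0.006,0],[0,0,0],60]

```text
time: 20.25
eef_pos: [0.5825, 0.0667, 0.0263]
tcp_rot: [2.183, 0.085, -2.18]
wrist_force: [0.5, 0.1, -0.4]
gripper_width: 0.641
```

carry_out:
  steps:
    - [[-0.08,-0.006,0],[0,0,0],60]

```text
time: 20.38
eef_pos: [0.5805, 0.0665, 0.0263]
tcp_rot: [2.183, 0.085, -2.181]
wrist_force: [0.9, -0.6, 0.0]
gripper_width: 0.641
```

carry_out:
  steps:
    - [[-0.08,-0.006,0],[0,0,0],60]

```text
time: 20.5
eef_pos: [0.5783, 0.0662, 0.0263]
tcp_rot: [2.183, 0.085, -2.181]
wrist_force: [1.1, 0.2, 0.3]
gripper_width: 0.65
```

```bash
python3 st.py
```

```text
t 20.5 tcp [0.5783 0.0662 0.0263] rack [-0.1178 -0.0059] F rack [1.12 0.12 0.25] grip 60.4
yaw err -0.02 tilt [0.0009 0.0002]
```

Left and middle both read about 1 N again, so the right tin is the full one. I'll go in front of it.

carry_out:
  steps:
    - [[0.6,0.05,0],[0,0,0],60]
    - [[0,0,1],[0,0,0],60]
    - [[0,0,1],[0,0,0],60]
    - [[0,0,1],[0,0,0],60]
    - [[0,0,1],[0,0,0],60]
    - [[-0.68,-0.935,0],[0,0,0],60]
    - [[-0.68,-0.935,0],[0,0,0],60]
    - [[-0.68,-0.935,0],[0,0,0],60]

```text
time: 21.5
eef_pos: [0.5407, -0.0033, 0.126]
tcp_rot: [2.18, 0.085, -2.183]
wrist_force: [0.8, 1.2, -0.6]
gripper_width: 0.647
```

carry_out:
  steps:
    - [[-0.68,-0.935,0],[0,0,0],60]
    - [[-0.68,-0.935,0],[0,0,0],60]
    - [[-0.68,-0.935,0],[0,0,0],60]
    - [[0,0,-0.5],[0,0,0],60]
    - [[0,0,-1],[0,0,0],60]
    - [[0,0,-1],[0,0,0],60]
    - [[0,0,-1],[0,0,0],60]
    - [[0,0,-0.5],[0,0,0],60]

```text
time: 22.5
eef_pos: [0.4905, -0.0712, 0.0243]
tcp_rot: [2.179, 0.088, -2.184]
wrist_force: [0.1, 1.0, -0.5]
gripper_width: 0.645
```

```bash
python3 st.py; python3 - <<'E'
from h import *
d=imaging.read_camera("wrist"); cv2.imwrite("pics/w9.png",d["image"][:,:,::-1])
E
```

```text
t 22.5 tcp [ 0.4905 -0.0712  0.0243] rack [-0.216  -0.1362] F rack [ 0.18  1.03 -0.51] grip 60.0
yaw err 0.09 tilt [-0.0025  0.0013]
```

View pics/w9.png

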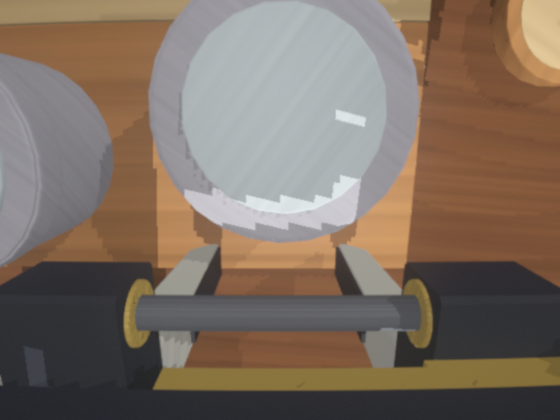

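carry_out:
  steps:
    - [[0.4,0.031,0.06],[0,0,0],60]
    - [[0.4,0.031,0],[0,0,0],60]
    - [[0.2,0.016,0],[0,0,0],60]
    - [[0.15,0.012,0],[0,0,0],60]
    - [[0.15,0.012,0],[0,0,0],60]
    - [[0.15,0.012,0],[0,0,0],60]

```text
time: 23.3
eef_pos: [0.5232, -0.0704, 0.0273]
tcp_rot: [2.173, 0.084, -2.192]
wrist_force: [-5.7, -0.2, 3.4]
gripper_width: 0.646
```

carry_out:
  steps:
    - [[0.15,0.012,0],[0,0,0],60]
    - [[0.15,0.012,0],[0,0,0],60]
    - [[0.15,0.012,0],[0,0,0],60]

```text
time: 23.68
eef_pos: [0.5348, -0.0694, 0.0273]
tcp_rot: [2.174, 0.084, -2.191]
wrist_force: [-4.8, -0.9, 4.1]
gripper_width: 0.649
```

carry_out:
  steps:
    - [[0.15,0.012,0],[0,0,0],60]
    - [[0.15,0.012,0],[0,0,0],60]
    - [[0.15,0.012,0],[0,0,0],60]

```text
time: 24.05
eef_pos: [0.546, -0.0685, 0.0273]
tcp_rot: [2.174, 0.084, -2.191]
wrist_force: [-5.8, -0.1, 4.5]
gripper_width: 0.643
```

```bash
python3 st.py; python3 - <<'E'
from h import *
d=imaging.read_camera("wrist"); cv2.imwrite("pics/w10.png",d["image"][:,:,::-1])
E
```

```text
t 24.05 tcp [ 0.546  -0.0685  0.0273] rack [-0.1605 -0.1378] F rack [-5.76  0.35  4.48] grip 59.8
yaw err -0.05 tilt [-0.0078  0.0002]
```

View pics/w10.png

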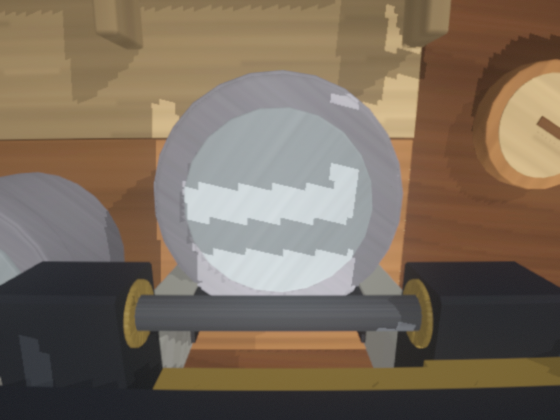

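Sustained pushing now takes about 6 N, which confirms the full tin. I'll continue.

carry_out:
  steps:
    - [[0.15,0.012,0],[0,0,0],60]
    - [[0.15,0.012,0],[0,0,0],60]
    - [[0.15,0.012,0],[0,0,0],60]
    - [[0.15,0.012,0],[0,0,0],60]
    - [[0.15,0.014,0],[0,0,0],60]
    - [[0.15,0.014,0],[0,0,0],60]
    - [[0.15,0.014,0],[0,0,0],60]
    - [[0.15,0.014,0],[0,0,0],60]

```text
time: 25.1
eef_pos: [0.5801, -0.0654, 0.0275]
tcp_rot: [2.182, 0.085, -2.182]
wrist_force: [-2.7, -0.1, -1.8]
gripper_width: 0.644
```

carry_out:
  steps:
    - [[0.15,0.014,0],[0,0,0],60]
    - [[0.15,0.014,0],[0,0,0],60]
    - [[0.15,0.014,0],[0,0,0],60]
    - [[0.15,0.014,0],[0,0,0],60]

```text
time: 25.6
eef_pos: [0.5949, -0.0641, 0.0276]
tcp_rot: [2.182, 0.085, -2.182]
wrist_force: [-2.7, -1.2, -1.6]
gripper_width: 0.645
```

```bash
python3 st.py; python3 - <<'E'
from h import *
d=imaging.read_camera("wrist"); cv2.imwrite("pics/w11.png",d["image"][:,:,::-1])
d=imaging.read_camera("side"); cv2.imwrite("pics/s11.png",cv2.resize(d["image"][120:330,180:460,::-1],None,fx=2.8,fy=2.8))
E
```

```text
t 25.6 tcp [ 0.5949 -0.0641  0.0276] rack [-0.1113 -0.1372] F rack [-2.82 -1.02 -1.58] grip 60.0
yaw err -0.01 tilt [-0.0001  0.    ]
```

View pics/w11.png

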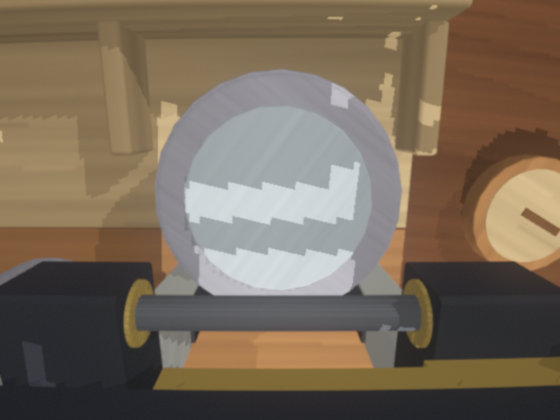

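View pics/s11.png

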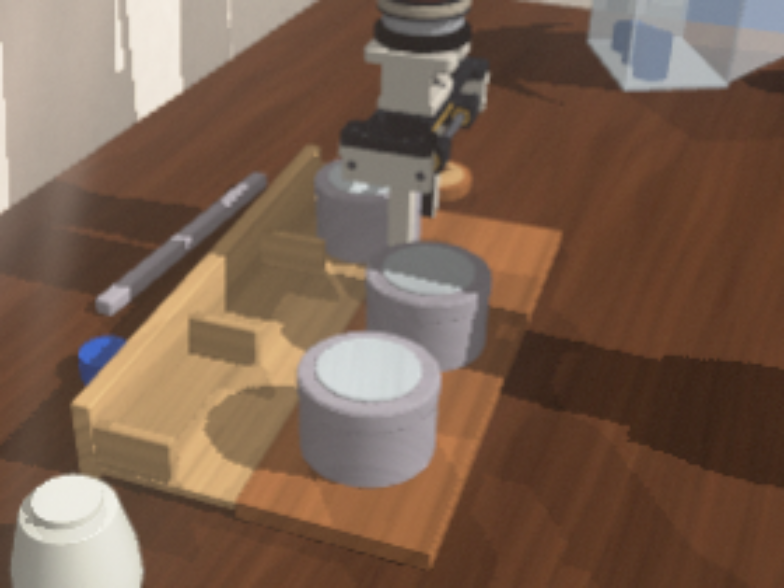

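carry_out:
  steps:
    - [[0.15,0.014,0],[0,0,0],60]
    - [[0.15,0.014,0],[0,0,0],60]
    - [[0.15,0.014,0],[0,0,0],60]
    - [[0.15,0.014,0],[0,0,0],60]
    - [[0.15,0.012,0],[0,0,0],60]

```text
time: 26.32
eef_pos: [0.6139, -0.0623, 0.0275]
tcp_rot: [2.182, 0.085, -2.182]
wrist_force: [-3.8, 0.3, -2.6]
gripper_width: 0.647
```

carry_out:
  steps:
    - [[0.08,0.006,0],[0,0,0],60]
    - [[0.08,0.006,0],[0,0,0],60]

```text
time: 26.58
eef_pos: [0.6174, -0.0621, 0.0277]
tcp_rot: [2.182, 0.085, -2.182]
wrist_force: [-3.2, 0.6, -0.7]
gripper_width: 0.648
```

carry_out:
  steps:
    - [[0.08,0.006,0],[0,0,0],60]

```text
time: 26.7
eef_pos: [0.6196, -0.0619, 0.0277]
tcp_rot: [2.182, 0.085, -2.182]
wrist_force: [-2.4, -0.1, -1.6]
gripper_width: 0.647
```

carry_out:
  steps:
    - [[0.06,0.005,0],[0,0,0],60]

```text
time: 26.82
eef_pos: [0.6203, -0.0619, 0.0276]
tcp_rot: [2.18, 0.085, -2.184]
wrist_force: [-5.2, 0.6, 1.0]
gripper_width: 0.642
```

```bash
python3 st.py; python3 - <<'E'
from h import *
d=imaging.read_camera("wrist"); cv2.imwrite("pics/w12.png",d["image"][:,:,::-1])
E
```

```text
t 26.825 tcp [ 0.6203 -0.0619  0.0276] rack [-0.0859 -0.1369] F rack [-5.11  0.97  0.99] grip 59.7
yaw err -0.01 tilt [-0.0019  0.0001]
```

View pics/w12.png

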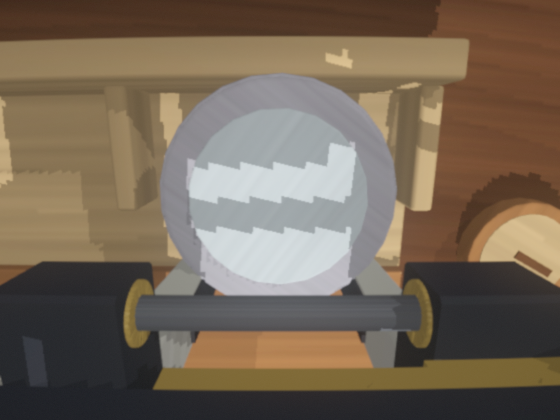

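The lid is now about 236 px wide instead of 246, so the tin has sunk, and its edge is at the wall. I'll press on until the force rises clearly.

carry_out:
  steps:
    - [[0.06,0.005,0],[0,0,0],60]

```text
time: 27.0
eef_pos: [0.6203, -0.0619, 0.0276]
tcp_rot: [2.177, 0.085, -2.188]
wrist_force: [-7.6, -0.3, 3.5]
gripper_width: 0.646
```

carry_out:
  steps:
    - [[0.06,0.005,0],[0,0,0],60]
    - [[0,0,0],[0,0,0],60]

```text
time: 27.25
eef_pos: [0.6203, -0.0619, 0.0275]
tcp_rot: [2.173, 0.085, -2.191]
wrist_force: [-9.2, 0.4, 4.0]
gripper_width: 0.649
```

The tin is home: the position has stopped while the force climbs. I'll back off slowly, rise and check.

carry_out:
  steps:
    - [[-0.2,-0.016,0],[0,0,0],60]
    - [[-0.4,-0.03,0],[0,0,0],60]
    - [[-0.8,-0.06,0],[0,0,0],60]
    - [[-1,-0.08,0],[0,0,0],60]
    - [[-1,-0.08,1],[0,0,0],60]
    - [[-1,-0.08,1],[0,0,0],60]
    - [[-1,-0.08,1],[0,0,0],60]
    - [[-0.5,-1,1],[0,0,0],60]

```text
time: 28.25
eef_pos: [0.4767, -0.0958, 0.1291]
tcp_rot: [2.184, 0.089, -2.177]
wrist_force: [-0.1, -0.7, -0.3]
gripper_width: 0.647
```

carry_out:
  steps:
    - [[-0.2,-1,1],[0,0,0],60]
    - [[-0.2,-1,1],[0,0,0],60]
    - [[-0.2,-1,0],[0,0,0],60]
    - [[-0.2,-1,0],[0,0,0],60]
    - [[0,0,0],[0,0,0],60]

```text
time: 28.88
eef_pos: [0.4568, -0.1996, 0.1784]
tcp_rot: [2.186, 0.077, -2.18]
wrist_force: [0.4, 1.2, 0.1]
gripper_width: 0.641
```

```bash
python3 st.py; python3 tins.py t13; python3 - <<'E'
from h import *
d=imaging.read_camera("side"); cv2.imwrite("pics/s13.png",cv2.resize(d["image"][120:350,180:460,::-1],None,fx=2.6,fy=2.6))
E
```

```text
t 28.875 tcp [ 0.4568 -0.1996  0.1784] rack [-0.2596 -0.2616] F rack [0.52 1.11 0.07] grip 59.6
yaw err -0.27 tilt [ 0.0031 -0.0022]
(170.6, 283.4) 27.211889266967773 [-0.1567  0.1231]
(241.1, 281.6) 25.915102005004883 [-0.1595 -0.0053]
(314.4, 220.4) 32.45782470703125 [-0.054  -0.1461]
```

View pics/t13.png

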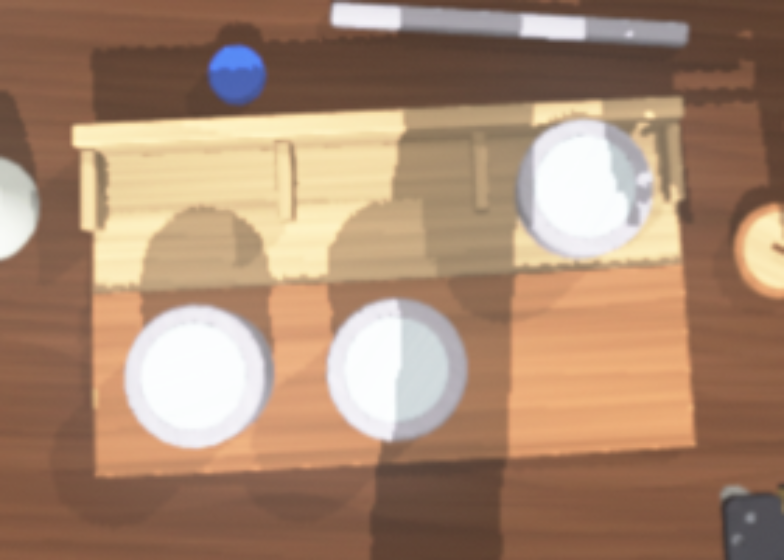

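View pics/s13.png

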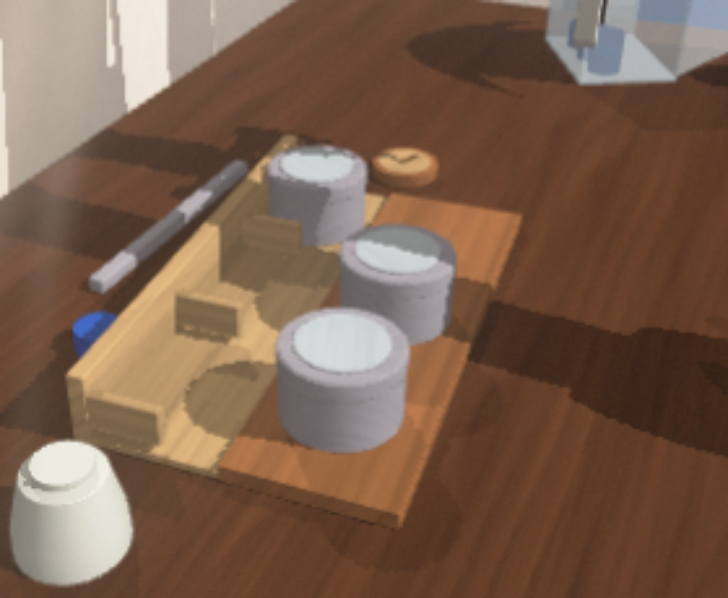

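```bash
python3 - <<'E'
from h import *
d=imaging.read_camera("top")
print(rk(ray(d,[((585.5)/2.8-.5+100,(188.5)/2.8-.5+150)],.068)[0]))
s=imaging.read_camera("side"); 
# predicted lid centre in side view for sunk / not sunk
for z in(.068,.074):
    p=w(-.045,-.137); q=[np.r_[p+.045*np.array([np.cos(t),np.sin(t)]),z] for t in np.linspace(0,6.28,40)]
    u=proj(s,q); print(z,(u.min(0)-[180,120])*2.6,(u.max(0)-[180,120])*2.6)
E
```

```text
[-0.04607736 -0.13635803]
0.068 [269.17378681 143.24795864] [366.85483141 186.90440086]
0.074 [269.0663897 137.5532039] [367.05326522 180.8860081 ]
```

Top view puts the tin's centre at -46 mm (home is -45). The side view shows the lid's top edge at about y=146, against a predicted 143 if sunk and 138 if not.

```bash
python3 -c "
from workcell import manip; print(manip.hand_in())"
```

```text
the job is handed in; nothing more can be done
None
```

The full tin was the right-hand one. It is now home in the right bay and the job is handed in, at about 29 s on the robot clock.

- **Finding the full tin:** The left and middle tins slid at about 1 N, both when nudged forward and when pulled back. The right tin read only 2 to 3.5 N in the first short nudges, below the stated 6 to 12 N. Left and middle were clearly light, so I took it as the full one. A steadier push then read 5 to 6 N horizontally, about 7 N in all.
- **Push home:** I pushed it upright with two open fingers. At the end its position stopped changing while the force rose to about 9 N.
- **Last checks:** The full tin's centre is 46 mm in front of the wall (home is 45) and 1 to 2 mm off the bay's middle. In the side view its lid fits a sunk bed better than a raised one, and its lid had already looked smaller in the wrist camera. I did not measure the bed directly.
- **Empty tins:** Each was nudged about 6 mm and pulled back. By camera they stand within about 4 mm of where they started, outside the bays.
- **Everything else:** The cup, chips, pusher and disc were not touched, and the arm ended clear of the rack.

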